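Find the hidden release of a lamp's battery box

TASK

Open the battery tray of the aluminium lamp box: feel along the four look-alike blue caps set into its flat top, pressing each lightly with closed fingertips, until you find the one that gives, then press that one home so that the orange-fronted tray springs fully out. Let the button come back up, leave the tray out, never lean hard on anything, and leave everything else on the bench where it is.

Things in the scene. Friction and masses are not known exactly. Their poses are not given: they have to be found in the camera images.
- battery_box: battery box of a lamp: fixed aluminium case, 130 (x) by 300 (y) by 72 mm high with ribbed long sides; its flat top is the panel. Origin at the centre of its underside, z up; y runs along its length, from the end with the orange tray front (-y) to the end with the black cable gland (+y). It is bolted down.
- spot_1 (a point): centre of the top of round blue cap number 1 of four in a row along the panel (at y = -96 mm in the box's frame, 70.5 mm above the table). All four caps look alike: 46 mm across, each in a 50 mm wide round hole of the panel, tops 1.5 mm below its surface
- spot_2 (a point): centre of the top of round blue cap number 2 of four in a row along the panel (at y = -32 mm in the box's frame, 70.5 mm above the table). Three of the four are rigid blanks; one, a different one each time, is the spring release button, found only by pressing straight down
- spot_3 (a point): centre of the top of round blue cap number 3 of four in a row along the panel (at y = 32 mm in the box's frame, 70.5 mm above the table). The button starts to yield at 1.5 N and is 5 mm down at 4 N; a blank does not give at all
- spot_4 (a point): centre of the top of round blue cap number 4 of four in a row along the panel (at y = 96 mm in the box's frame, 70.5 mm above the table). Pressing a blank lightly does no harm, but no push of the fingers on anything may exceed 50 N
- release (a joint): how far the release button is pressed, m: 0 at rest, 0.005 fully down; it frees the tray at about 0.0035 and springs back when let go. It does not tell which cap it is
- tray (a joint): how far the battery tray has come out, m: 0 held in, 0.045 fully out against its stop. Once freed, its own spring drives it out in about half a second; it stays out. It slides along the box's -y and cannot be pulled out while the catch holds
- tray_front (a point): middle of the upper edge of the tray's orange front (112 mm wide, 52 mm high), flush with the box's -y end at the start, 59 mm above the table
- screwdriver: green-handled screwdriver lying on the robot's side of the box, bystander; origin under its middle, at table height
- screw_jar: glass jar with steel cap, 52 mm across, 70 mm high, bystander standing beyond the box; origin at the centre of its foot
- lens: green glass lens, 84 mm across, 13 mm thick, bystander lying beyond the box; origin at the centre of its underside
- lantern: brass and glass lantern, 72 mm across, 162 mm high with its loop, bystander standing off the tray end of the box; origin at the centre of its foot
- magnifier: magnifying glass on a stand, foot 90 mm across, 211 mm high, bystander; origin at the centre of its foot
- reflector: aluminium reflector bowl, 130 mm across, 50 mm high, bystander; origin at the centre of its foot
- brush: wooden-handled brush lying on the table, bystander; origin under its middle, at table height

How it is judged:
By the outcome, as a careful person would: the job done as asked, in the order asked, and still so for the second after the job is handed in, with the robot touching nothing.
It also fails if it takes over 43 s, if anything falls off the work surface, if the arm or the gripper's body presses on something with over 40 N, if the wrist force passes 120 N, or if a joint passes its speed limit or range.

ROBOT

A 6-joint arm with a two-finger parallel gripper is mounted at the origin on the work surface. World frame = base frame: x ahead of the robot, y to its left, z up, the work surface at z = 0. Lengths are in mm, angles in rad, forces in N, time in s.
With the tool pointing down it reaches from about 275 to 1000 mm from the base axis. Payload 8.4 kg.
Tool frame: the origin (TCP) lies midway between the tips of the shut fingers; the grasp point (between the pads) lies 19 mm behind it; z points along the fingers, y is the direction in which the jaws open and shut (so a half turn about z gives the same grasp; the last joint's range is limited). The gripper opens to 85 mm and grips with 20 to 120 N. Pads are 22 mm wide; open, the fingers measure 114 mm over their backs; the gripper's body (76 mm by 85 mm) begins 54 mm behind the grasp point. The pads swing forward as they close: fully open they stand 13 mm farther back than shut.
Start: joints at [-1.274, 0.353, 1.633, -0, 1.155, -0.002], TCP at [183.982, -597.309, 211.081] pointing down, gripper open.
Joint ranges: [-2.63, 2.63], [-0.92, 2.1], [0.06, 2.66], [-1.3, 4.44], [0, 2.69], [-3.02, 3.02]. Speed limits (rad/s): [2.22, 2.22, 2.79, 3.14, 3.14, 3.14].

INTERFACE

Orientations are given as [roll, pitch, yaw] about the fixed x, y, z axes, in that order (R = Rz(yaw) Ry(pitch) Rx(roll)).
In Python, from rig import r gives the robot as it stands. The module is installed in compiled form; this text tells all that it offers.
- The arm moves only by the tool drive_tool, never from a script. Its argument "moves" is a list of rows, each a list of 3 entries, a list of its own where there are three numbers: the closure, from 0 (fully open) to 1 (shut), then the shift along the tool's x, y, z in cm, then the turn about the tool's z in degrees. In form: [[claw, [dx, dy, dz], roll], ...]. A call has 1 to 12 rows; each row is the pose to reach, as a shift and turn from the pose measured when the call began, along the tool's axes at that moment; what a row does not reach only later rows make up. A row lasts 1/8 s, in which the tool goes at most 62.5 mm and 10.7 degrees, less where a joint would pass 70% of its speed; a pose out of reach is approached as far as the arm can. A call with a gripper value outside its range is refused whole. The fingers move at their own pace and stop on an object; "grip_force" is the grip in N (left out, the last holds). Time passes only in rows, so rows that repeat a pose let the fingers close. It gives the time, the measured TCP pose, the force and the opening at its end, in the units of the state.
- r.sense(): the state, without advancing time (a new reading comes with each control period).
- r.grab_frame(name): name is "side" or "top"; returns a dict with "color" (400x640x3 uint8, red, green, blue), "fx", "fy", "cx", "cy" (pixels), "pose" (4x4, takes a point from camera to world coordinates). Camera axes: x right, y up, looking along -z (the intrinsics and any distortion apply to the point x, -y, -z); pixel columns grow to the right and rows downward; lengths in mm; the calibration is good to about 2 mm. A picture is of the moment at which its call begins. There is no depth.
- r.sign_off(): hands the job in, once; it reports no verdict.
Trained networks look in the newest picture that a camera, given by its name, has taken for a name from the list of things; names that differ only in an ending like _2 or _b are one class to them, and where a whole thing is asked for, a point or a joint stands for the part that bears it (a point fixed in the world has none). Each returns a list of dicts, best first, with "score" (0 to 1); they miss things now and then, are a little off and sometimes report something else, mostly with a low value. They report only what shows in the picture. A call takes as long as a camera call.
- r.outline_of(thing, camera): "mask" (400x640 bool, what is visible of it) and "at" ([column, row] in pixels, amid what is visible of it).
- r.spot_point(thing, camera): "at" ([column, row] in pixels: a listed point, or the origin of a listed thing).
The state is a dict: "clock": time; "qpos": joint angles; "qvel": joint speeds; "joint_efforts": joint torques, N m; "eef_pos": TCP position; "tcp_rot": TCP orientation; "contact_force": force on the tool from outside, world axes, zero at the start; "wrist_torque": the same for the moment, N m; "opening": opening from 0.0 (shut) to 1.0 (fully open).
Only numpy, scipy, OpenCV 4.12 (cv2) and the standard library are available. Lean on these libraries where they do the work, as an engineer would, in place of code of your own. Each camera call takes 0.05 s, during which the arm holds its last target.

## Working session

There is one attempt and no reset: what is moved stays moved. The work goes in short steps, Python scripts to look and compute and a tool call to move; the robot and the scene stay as the last step left them, time stands still between calls to the robot, and variables do not carry over. Pictures are saved under pics/ and viewed, and the job is handed in when it is done.

Besides the shell and the picture viewer there is one more tool, called after ">>>" in YAML: its name, and indented under it one key for each argument. drive_tool: Moves the arm, as the interface text tells. Its arguments: {"type":"object","properties":{"moves":{"type":"array"},"grip_force":{"type":"number"}},"required":["moves"]}

```bash
mkdir -p pics; cat > h.py <<'E'
from rig import r
import numpy as np, cv2
def ray(f,p):
    K=np.array([[f['fx'],0,f['cx']],[0,f['fy'],f['cy']],[0,0,1.]])
    d=np.array([(p[0]-f['cx'])/f['fx'],-(p[1]-f['cy'])/f['fy'],-1.])
    P=np.array(f['pose']);return P[:3,3],P[:3,:3]@d
def at_z(f,p,z):
    o,d=ray(f,p);return o+d*(z-o[2])/d[2]
E
python3 - <<'E'
from h import *
for c in ['top','side']:
    f=r.grab_frame(c); cv2.imwrite(f'pics/{c}0.png',f['color'][:,:,::-1])
    print(c,[k for k in f], np.round(f['pose'],3).tolist(),f['fx'],f['cx'],f['cy'])
    for i in range(1,5):
        for d in r.spot_point(f'spot_{i}',c)[:4]: print(i,d['score'],d['at'],at_z(f,d['at'],70.5).round(1))
    for n,z in [('tray_front',59),('battery_box',0)]:
        for d in r.spot_point(n,c)[:2]: print(n,d['score'],d['at'],at_z(f,d['at'],z).round(1))
print(r.sense())
E
```

```text
top ['color', 'fx', 'fy', 'cx', 'cy', 'pose'] [[-0.017, 0.986, -0.167, 299.958], [-1.0, -0.015, 0.014, 25.034], [0.011, 0.167, 0.986, 1268.026], [0.0, 0.0, 0.0, 1.0]] 466.1287979529646 320.46923641555935 201.60939956363225
1 0.94 [270.2, 198.4] [513.4 139.4  70.5]
1 0.86 [319.0, 217.8] [460.4  13.1  70.5]
1 0.84 [341.7, 218.1] [458.7 -45.7  70.5]
1 0.68 [292.1, 207.6] [488.3  82.6  70.5]
2 0.94 [270.2, 198.4] [513.4 139.4  70.5]
2 0.86 [319.0, 217.8] [460.4  13.1  70.5]
2 0.84 [341.7, 218.1] [458.7 -45.7  70.5]
2 0.68 [292.1, 207.6] [488.3  82.6  70.5]
3 0.94 [270.2, 198.4] [513.4 139.4  70.5]
3 0.86 [319.0, 217.8] [460.4  13.1  70.5]
3 0.84 [341.7, 218.1] [458.7 -45.7  70.5]
3 0.68 [292.1, 207.6] [488.3  82.6  70.5]
4 0.94 [270.2, 198.4] [513.4 139.4  70.5]
4 0.86 [319.0, 217.8] [460.4  13.1  70.5]
4 0.84 [341.7, 218.1] [458.7 -45.7  70.5]
4 0.68 [292.1, 207.6] [488.3  82.6  70.5]
tray_front 0.6 [293.4, 208.6] [487.4  79.7  59. ]
battery_box 0.55 [305.4, 210.9] [489.6  49.5   0. ]
side ['color', 'fx', 'fy', 'cx', 'cy', 'pose'] [[0.999, 0.007, -0.037, 439.597], [-0.034, 0.6, -0.8, -9
[... 939 characters left out ...]
 0. ]
{'clock': 0.7, 'qpos': array([-1.27440283e+00,  3.52916084e-01,  1.63342954e+00,  3.14525701e-05,
        1.15516294e+00, -2.36379004e-03]), 'qvel': array([-1.52691575e-03, -1.74356213e-04, -9.00936082e-05, -4.73929715e-04,
        1.50784409e-03, -7.98425859e-05]), 'joint_efforts': array([-1.11995127e-03, -6.05014300e+01, -3.42390668e+01, -1.64055236e-04,
        1.04237926e-03,  2.65040751e-05]), 'eef_pos': array([ 183.99087085, -597.3088367 ,  211.1207554 ]), 'tcp_rot': array([ 3.14150849e+00, -2.85769362e-05,  2.98744587e-01]), 'contact_force': array([0.4196127 , 0.22234513, 0.59020074]), 'wrist_torque': array([-0.04530624,  0.03893095, -0.08277306]), 'opening': 0.9946903257609828}
```

View pictures.

View pics/top0.png

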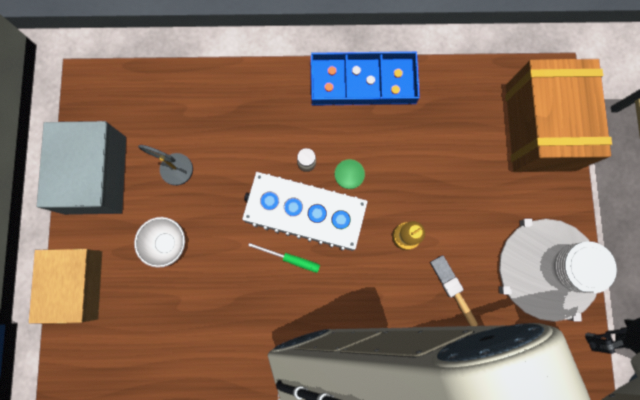

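View pics/side0.png

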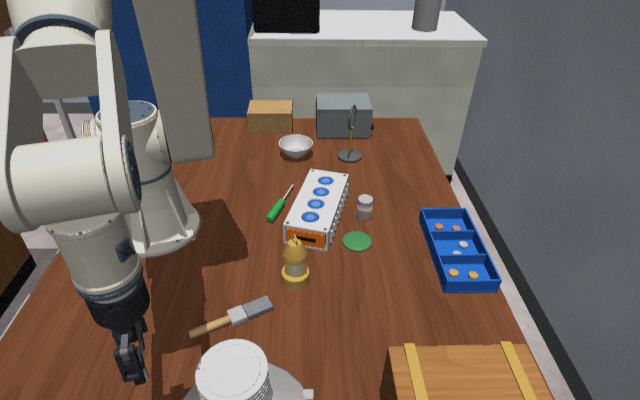

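The top view shows four blue caps at about (269,201), (293,207), (317,213) and (341,219). The lantern is at (408,235), off the tray end, and the screwdriver is below the box. Next I'll refine the cap positions by blue segmentation in both cameras.

```bash
python3 - <<'E'
from h import *
S={}
for c in ['top','side']:
    f=r.grab_frame(c); h=cv2.cvtColor(f['color'],cv2.COLOR_RGB2HSV)
    m=((h[:,:,0]>95)&(h[:,:,0]<125)&(h[:,:,1]>90)&(h[:,:,2]>80)).astype(np.uint8)
    k=np.zeros_like(m); 
    if c=='top': k[180:240,250:365]=1
    else: k[170:228,285:355]=1
    m=cv2.morphologyEx(m*k,cv2.MORPH_CLOSE,np.ones((3,3)))
    cs,_=cv2.findContours(m,cv2.RETR_EXTERNAL,cv2.CHAIN_APPROX_NONE)
    L=[]
    for q in cs:
        if cv2.contourArea(q)<20: continue
        e=cv2.fitEllipse(q); p=e[0]; L.append((at_z(f,p,70.5),p,e[1]))
    L.sort(key=lambda t:t[0][1])
    for t in L: print(c,t[0].round(1),np.round(t[1],1),np.round(t[2],1))
    X=np.array([t[0][:2] for t in L]);print(np.linalg.norm(np.diff(X,axis=0),axis=1).round(1),X.mean(0).round(1), X[-1]-X[0])
E
```

```text
top [455.4 -42.6  70.5] [340.5 219.4] [17.2 17.4]
top [473.1  19.1  70.5] [316.6 213. ] [16.8 17.4]
top [490.6  80.3  70.5] [292.9 206.7] [16.6 17.1]
top [507.9 142.2  70.5] [269.1 200.5] [16.5 17. ]
[64.1 63.7 64.3] [481.8  49.8] [ 52.49707441 184.79049245]
side [457.4 -41.8  70.5] [309.8 216.7] [ 9.2 15.5]
side [475.3  19.6  70.5] [315.4 203.7] [ 8.4 14.9]
side [492.8  81.8  70.5] [320.6 191.5] [ 7.5 13.9]
side [510.6 143.   70.5] [325.4 180.4] [ 7.1 13.4]
[63.9 64.6 63.7] [484.   50.7] [ 53.21551175 184.74036879]
```

>>> drive_tool:
  moves:
    - [1,[2,-2.2,-1],0]
    - [1,[6,-6.5,-2],0]
    - [1,[10.5,-11,-3],0]
    - [1,[15,-16,-3],0]
    - [1,[19.5,-20.5,-3],0]
    - [1,[24,-25.3,-3],0]
    - [1,[28.5,-30.2,-3],0]
    - [1,[33,-35,-3],0]
    - [1,[37,-39.5,-2],0]
    - [1,[40.5,-43,0],0]
    - [1,[42.4,-45,2],0]
    - [1,[42.4,-45,4],0]
  grip_force: 40

```text
clock: 2.3
eef_pos: [457.7, -40.3, 170.5]
tcp_rot: [-3.142, -0.001, 0.302]
contact_force: [0.1, -1.7, 0.2]
opening: -0.001
```

>>> drive_tool:
  moves:
    - [1,[-0.1,0.1,2],0]
    - [1,[-0.1,0.1,5],0]
    - [1,[-0.1,0.1,7.5],0]
    - [1,[-0.1,0.1,9],0]
    - [1,[-0.1,0.1,9.5],0]
    - [1,[-0.1,0.1,9.6],0]
    - [1,[-0.1,0.1,9.6],0]

```text
clock: 3.18
eef_pos: [457.8, -41.6, 75.2]
tcp_rot: [3.141, -0.002, 0.302]
contact_force: [-0.5, 0.4, 0.3]
opening: 0.002
```

```bash
python3 - <<'E'
from h import *
s=r.sense();print(s['clock'],s['eef_pos'],s['contact_force'],s['qpos'],s['opening'])
for c in ['top','side']:
    f=r.grab_frame(c); a=f['color'][150:270,230:400] if c=='top' else f['color'][130:260,240:410]
    cv2.imwrite(f'pics/{c}1.png',cv2.resize(a[:,:,::-1],None,fx=4,fy=4,interpolation=2))
s=r.sense();print(s['clock'],s['eef_pos'],s['contact_force'])
E
```

```text
3.175 [457.77973216 -41.5874387   75.21483515] [-0.49206475  0.38766626  0.27764652] [-9.41508341e-02  2.90785966e-01  2.09601750e+00  5.37864603e-04
  7.52764607e-01  1.17417848e+00] 0.0016623229827195864
3.275 [457.68867802 -41.57749385  75.17713049] [ 1.00196449  0.38847721 -0.09486006]
```

View pics/side1.png

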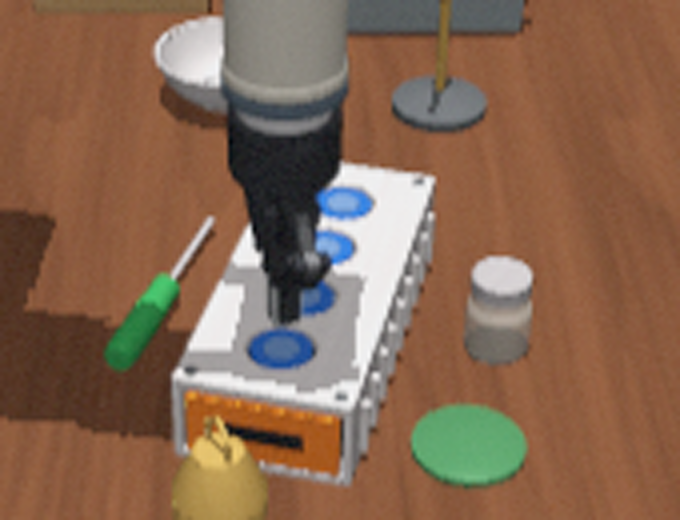

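>>> drive_tool:
  moves:
    - [1,[-0.1,0,0.2],0]
    - [1,[-0.1,0,0.4],0]
    - [1,[-0.1,0,0.4],0]
    - [1,[-0.1,0,0.4],0]

```text
clock: 3.78
eef_pos: [456.7, -41.9, 71.1]
tcp_rot: [3.141, -0.002, 0.302]
contact_force: [0.8, 0.0, 0.6]
opening: -0.002
```

```bash
python3 - <<'E'
from h import *
s=r.sense();print(s['clock'],s['eef_pos'],s['contact_force'])
for c in ['top','side']:
    f=r.grab_frame(c); P=np.array(f['pose'])
    im=f['color'][:,:,::-1].copy()
    x0,y0=(230,150) if c=='top' else (240,130)
    a=cv2.resize(im[y0:y0+130,x0:x0+170],None,fx=4.7,fy=4.5,interpolation=2)
    for p,col in [(s['eef_pos'],(0,0,255)),(s['eef_pos']+[0,0,50],(0,255,255))]:
        q=P[:3,:3].T@(p-P[:3,3]); u=f['cx']+f['fx']*q[0]/-q[2]; v=f['cy']-f['fy']*q[1]/-q[2]; print(c,u,v)
        cv2.circle(a,(int((u-x0)*4.7),int((v-y0)*4.5)),3,col,-1)
    cv2.imwrite(f'pics/{c}2.png',a)
E
```

```text
3.775 [456.71534507 -41.87504831  71.13568535] [0.79710675 0.04336686 0.60250603]
top 340.25619668264324 218.84259893373266
top 341.3158394640445 216.20930921804666
side 309.5399002039413 216.55484718066745
side 309.5974536270399 202.62538528031365
```

View pics/side2.png

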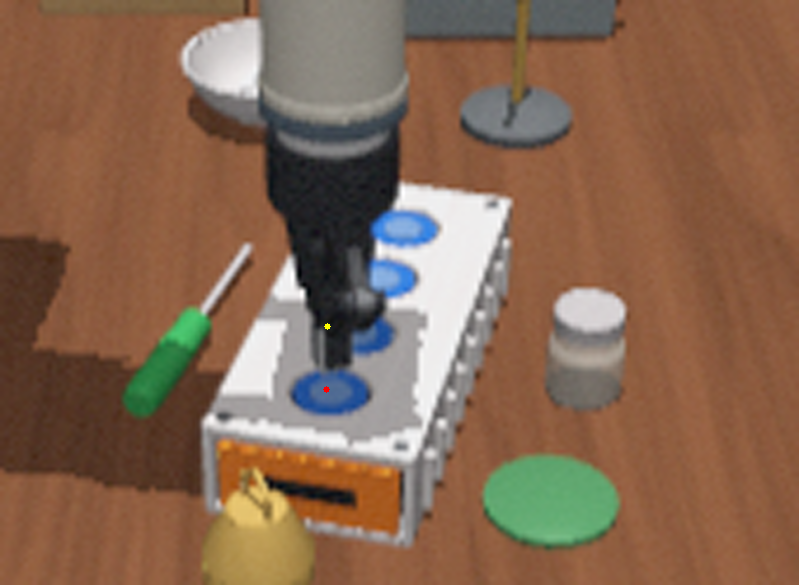

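View pics/top2.png

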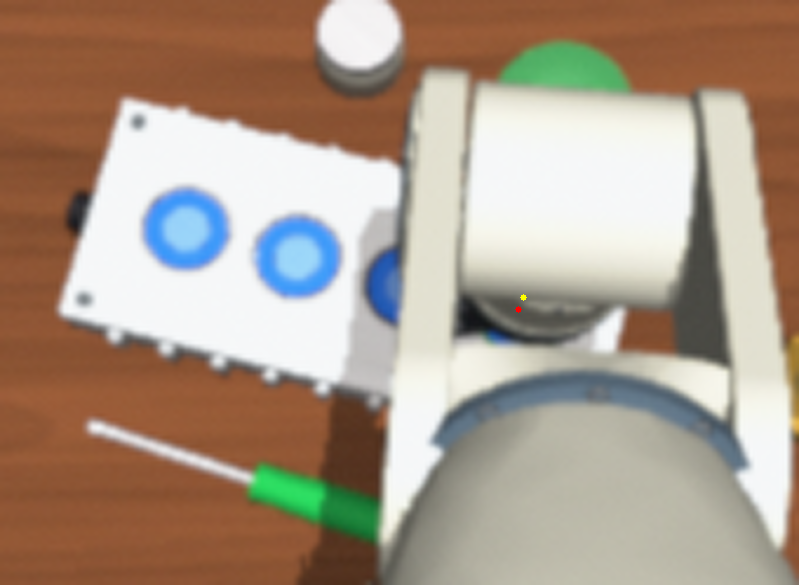

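The side view puts the projected TCP on cap 1 at crop (326,390), but the visible fingertip ends about 5 px above it. The force is zero at z = 71.1. I'll creep down and go by the force.

>>> drive_tool:
  moves:
    - [1,[0,0,0.05],0]
    - [1,[0,0,0.1],0]
    - [1,[0,0,0.1],0]

```text
clock: 4.25
eef_pos: [456.7, -41.9, 70.1]
tcp_rot: [3.141, -0.002, 0.302]
contact_force: [0.0, 0.3, -0.6]
opening: -0.004
```

>>> drive_tool:
  moves:
    - [1,[0,0,0.05],0]
    - [1,[0,0,0.1],0]
    - [1,[0,0,0.1],0]

```text
clock: 4.62
eef_pos: [456.7, -41.9, 69.1]
tcp_rot: [3.141, -0.002, 0.302]
contact_force: [0.7, -0.3, 1.5]
opening: -0.0
```

>>> drive_tool:
  moves:
    - [1,[0,0,0.05],0]
    - [1,[0,0,0.1],0]
    - [1,[0,0,0.1],0]

```text
clock: 5.0
eef_pos: [456.7, -41.8, 68.0]
tcp_rot: [3.141, -0.002, 0.302]
contact_force: [-0.3, -1.1, 0.4]
opening: -0.001
```

```bash
python3 - <<'E'
from h import *
for i in range(4):
    s=r.sense();print(s['clock'],s['eef_pos'].round(2),s['contact_force'].round(2))
    f=r.grab_frame('side')
cv2.imwrite('pics/side3.png',cv2.resize(f['color'][130:260,240:410,::-1],None,fx=4.7,fy=4.5,interpolation=2))
E
```

```text
5.0 [456.69 -41.84  68.04] [-0.28 -1.1   0.44]
5.05 [456.67 -41.82  68.05] [-0.9  -0.19 -0.48]
5.1 [456.69 -41.86  68.08] [ 0.39 -0.49 -0.26]
5.15 [456.74 -41.86  68.1 ] [-0.81 -0.39 -0.01]
```

View pics/side3.png

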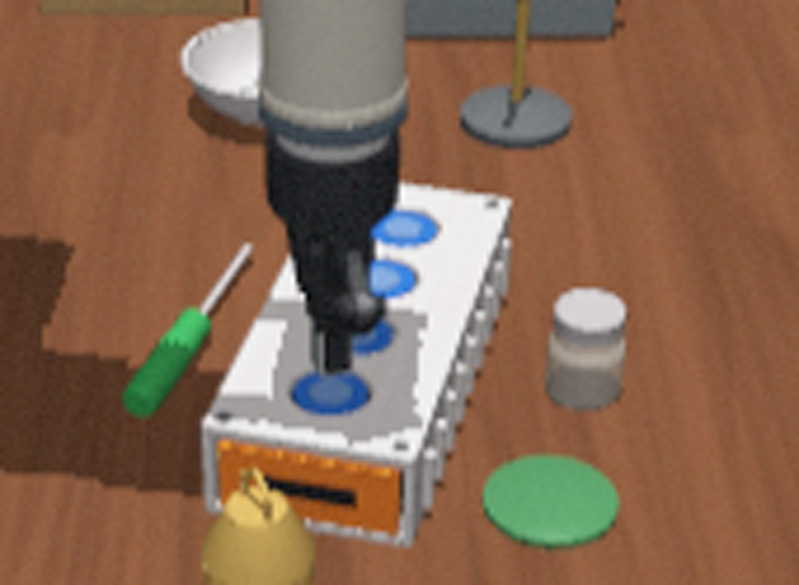

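>>> drive_tool:
  moves:
    - [1,[0,0,0.1],0]
    - [1,[0,0,0.2],0]
    - [1,[0,0,0.3],0]
    - [1,[0,0,0.3],0]

```text
clock: 5.7
eef_pos: [456.6, -41.8, 65.0]
tcp_rot: [3.141, -0.002, 0.302]
contact_force: [-0.5, 0.2, 0.7]
opening: 0.001
```

>>> drive_tool:
  moves:
    - [1,[0,0,0.1],0]
    - [1,[0,0,0.2],0]
    - [1,[0,0,0.2],0]

```text
clock: 6.08
eef_pos: [456.6, -41.8, 62.9]
tcp_rot: [3.141, -0.001, 0.302]
contact_force: [0.6, -0.2, -0.1]
opening: -0.001
```

```bash
python3 - <<'E'
from h import *
for i in range(3):
    s=r.sense();print(s['clock'],s['eef_pos'].round(2),s['contact_force'].round(2))
    f=r.grab_frame('side')
cv2.imwrite('pics/side4.png',cv2.resize(f['color'][150:250,270:370,::-1],None,fx=6,fy=6,interpolation=2))
E
```

```text
6.075 [456.57 -41.85  62.9 ] [ 0.64 -0.23 -0.07]
6.125 [456.6  -41.85  62.93] [-0.75 -0.   -0.14]
6.175 [456.64 -41.83  62.98] [ 0.61 -0.02  0.32]
```

View pics/side4.png

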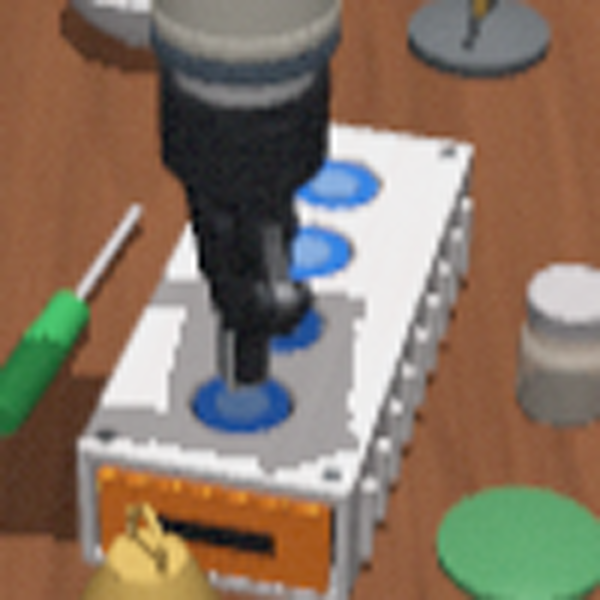

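The tip in the picture is now at row 384 of the crop, against 401 for the cap centre. That leaves a gap of roughly 10 mm, and there has been no contact so far. I'll keep going down.

>>> drive_tool:
  moves:
    - [1,[0,0,0.1],0]
    - [1,[0,0,0.2],0]
    - [1,[0,0,0.3],0]
    - [1,[0,0,0.3],0]

```text
clock: 6.72
eef_pos: [456.6, -41.8, 59.9]
tcp_rot: [3.141, -0.001, 0.302]
contact_force: [0.5, 0.6, -0.2]
opening: -0.003
```

>>> drive_tool:
  moves:
    - [1,[0,0,0.1],0]
    - [1,[0,0,0.15],0]
    - [1,[0,0,0.15],0]

```text
clock: 7.1
eef_pos: [456.6, -41.9, 58.3]
tcp_rot: [3.141, -0.001, 0.302]
contact_force: [-1.2, -1.4, -0.4]
opening: 0.002
```

>>> drive_tool:
  moves:
    - [1,[0,0,0.05],0]
    - [1,[0,0,0.1],0]
    - [1,[0,0,0.1],0]

```text
clock: 7.48
eef_pos: [456.5, -41.8, 57.3]
tcp_rot: [3.141, -0.001, 0.302]
contact_force: [-0.3, 0.4, -0.9]
opening: -0.001
```

>>> drive_tool:
  moves:
    - [1,[0,0,0.05],0]
    - [1,[0,0,0.1],0]
    - [1,[0,0,0.1],0]

```text
clock: 7.85
eef_pos: [456.5, -41.8, 56.2]
tcp_rot: [3.141, -0.001, 0.302]
contact_force: [0.6, -0.1, -0.0]
opening: -0.001
```

>>> drive_tool:
  moves:
    - [1,[0,0,0.05],0]
    - [1,[0,0,0.1],0]
    - [1,[0,0,0.1],0]

```text
clock: 8.22
eef_pos: [456.4, -41.8, 55.2]
tcp_rot: [3.142, -0.001, 0.302]
contact_force: [0.2, 1.4, -0.6]
opening: -0.0
```

```bash
python3 - <<'E'
from h import *
for i in range(3):
    s=r.sense();print(s['clock'],s['eef_pos'].round(2),s['contact_force'].round(2))
    f=r.grab_frame('side')
cv2.imwrite('pics/side5.png',cv2.resize(f['color'][150:250,270:370,::-1],None,fx=6,fy=6,interpolation=2))
E
```

```text
8.225 [456.45 -41.81  55.2 ] [ 0.21  1.43 -0.57]
8.275 [456.43 -41.8   55.22] [ 1.03 -0.89 -0.63]
8.325 [456.5  -41.82  55.27] [ 0.47 -0.84 -0.46]
```

View pics/side5.png

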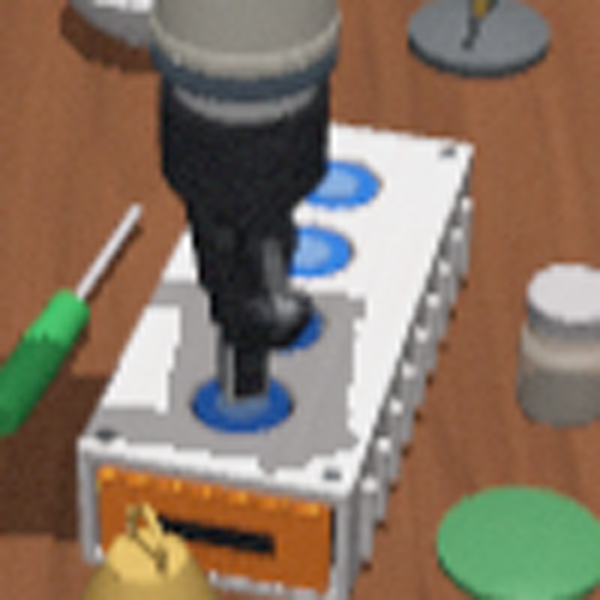

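>>> drive_tool:
  moves:
    - [1,[0,0,0.05],0]
    - [1,[0,0,0.1],0]
    - [1,[0,0,0.1],0]

```text
clock: 8.75
eef_pos: [456.5, -41.8, 54.2]
tcp_rot: [3.142, -0.001, 0.302]
contact_force: [-0.9, -0.1, 0.8]
opening: 0.002
```

>>> drive_tool:
  moves:
    - [1,[0,0,0.05],0]
    - [1,[0,0,0.1],0]
    - [1,[0,0,0.1],0]

```text
clock: 9.12
eef_pos: [456.4, -41.8, 53.2]
tcp_rot: [3.142, -0.001, 0.302]
contact_force: [0.2, -0.8, -0.6]
opening: 0.004
```

>>> drive_tool:
  moves:
    - [1,[0,0,0.05],0]
    - [1,[0,0,0.1],0]
    - [1,[0,0,0.1],0]

```text
clock: 9.5
eef_pos: [456.4, -41.8, 52.1]
tcp_rot: [3.142, -0.001, 0.302]
contact_force: [0.3, 0.1, -0.1]
opening: 0.003
```

>>> drive_tool:
  moves:
    - [1,[0,0,0.05],0]
    - [1,[0,0,0.1],0]
    - [1,[0,0,0.1],0]

```text
clock: 9.88
eef_pos: [456.3, -41.8, 51.1]
tcp_rot: [-3.142, -0.001, 0.302]
contact_force: [-0.4, 1.0, 0.3]
opening: 0.0
```

>>> drive_tool:
  moves:
    - [1,[0,0,0.05],0]
    - [1,[0,0,0.1],0]
    - [1,[0,0,0.1],0]

```text
clock: 10.25
eef_pos: [456.4, -41.8, 50.3]
tcp_rot: [-3.142, -0.001, 0.302]
contact_force: [-1.6, 0.6, 5.2]
opening: -0.001
```

```bash
python3 - <<'E'
from h import *
for i in range(3):
    s=r.sense();print(s['clock'],s['eef_pos'].round(2),s['contact_force'].round(2))
    f=r.grab_frame('side')
cv2.imwrite('pics/side6.png',cv2.resize(f['color'][180:240,280:340,::-1],None,fx=10,fy=10,interpolation=2))
print(s['joint_efforts'].round(2))
E
```

```text
10.25 [456.36 -41.81  50.35] [-1.56  0.57  5.24]
10.3 [456.37 -41.82  50.36] [-1.45 -0.52  5.75]
10.35 [456.35 -41.82  50.34] [-1.46 -0.05  5.74]
[ 1.000e-02 -4.443e+01 -2.132e+01  1.000e-02 -5.200e-01  0.000e+00]
```

View pics/side6.png

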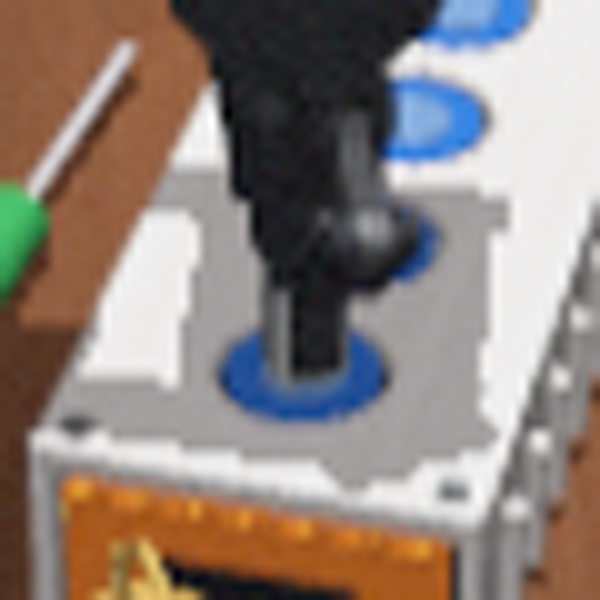

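Cap 1 met rigid contact at TCP z of about 50.4: 5.6 N with less than 0.75 mm of give, so it's a blank. It also shows that the real fingertips sit about 20 mm above the reported TCP. Next is cap 2.

>>> drive_tool:
  moves:
    - [1,[0,0,-0.5],0]
    - [1,[0,0,-1],0]
    - [1,[1.2,-1.8,-1],0]
    - [1,[2.5,-3.8,-1],0]
    - [1,[3.5,-5.3,-1],0]
    - [1,[3.5,-5.3,-0.8],0]
    - [1,[3.5,-5.3,-0.3],0]
    - [1,[3.5,-5.3,-0.2],0]
    - [1,[3.5,-5.3,-0.2],0]

```text
clock: 11.52
eef_pos: [473.7, 18.8, 52.2]
tcp_rot: [-3.142, -0.0, 0.301]
contact_force: [-0.7, 1.0, -0.7]
opening: -0.004
```

>>> drive_tool:
  moves:
    - [1,[0,0,0.05],0]
    - [1,[0,0,0.1],0]
    - [1,[0,0,0.1],0]

```text
clock: 11.9
eef_pos: [473.7, 18.7, 51.2]
tcp_rot: [-3.141, -0.0, 0.301]
contact_force: [-0.4, 0.3, 0.4]
opening: 0.0
```

>>> drive_tool:
  moves:
    - [1,[0,0,0.05],0]
    - [1,[0,0,0.1],0]
    - [1,[0,0,0.1],0]

```text
clock: 12.28
eef_pos: [473.7, 18.7, 50.3]
tcp_rot: [-3.142, -0.0, 0.301]
contact_force: [-1.4, 0.4, 2.4]
opening: -0.0
```

```bash
cat > s.py <<'E'
from h import *
for i in range(3):
    s=r.sense();print(s['clock'],s['eef_pos'].round(2),s['contact_force'].round(2))
    f=r.grab_frame('side')
E
python3 s.py
```

```text
12.275 [473.74  18.7   50.27] [-1.36  0.37  2.45]
12.325 [473.76  18.73  50.29] [-0.58  0.18  2.39]
12.375 [473.77  18.72  50.28] [0.19 0.19 3.11]
```

Contact at about 2.7 N is ambiguous, so I'll go another 1 mm.

>>> drive_tool:
  moves:
    - [1,[0,0,0.05],0]
    - [1,[0,0,0.1],0]
    - [1,[0,0,0.1],0]

```text
clock: 12.8
eef_pos: [473.7, 18.7, 49.2]
tcp_rot: [-3.141, -0.0, 0.301]
contact_force: [-1.4, -0.0, 3.4]
opening: -0.001
```

```bash
python3 s.py
```

```text
12.8 [473.74  18.71  49.25] [-1.35 -0.02  3.43]
12.85 [473.78  18.72  49.27] [-1.54 -0.21  4.4 ]
12.9 [473.74  18.72  49.25] [-1.5  -0.69  3.37]
```

Cap 2 gives: it moved 1 mm for under 1 N more. It's the button, so I'll press it home gently.

>>> drive_tool:
  moves:
    - [1,[0,0,0.05],0]
    - [1,[0,0,0.1],0]
    - [1,[0,0,0.15],0]
    - [1,[0,0,0.2],0]
    - [1,[0,0,0.25],0]
    - [1,[0,0,0.3],0]
    - [1,[0,0,0.3],0]
    - [1,[0,0,0.3],0]

```text
clock: 13.95
eef_pos: [473.7, 18.7, 46.2]
tcp_rot: [-3.141, -0.0, 0.301]
contact_force: [-0.5, 0.5, 2.9]
opening: -0.0
```

```bash
cat >> s.py <<'E'
import time
cv2.imwrite(f'pics/n{int(s["clock"]*1000)}.png',cv2.resize(f['color'][150:270,250:370,::-1],None,fx=5,fy=5,interpolation=2))
print(f'pics/n{int(s["clock"]*1000)}.png')
E
python3 s.py
```

```text
13.95 [473.73  18.73  46.23] [-0.46  0.49  2.9 ]
14.0 [473.77  18.74  46.26] [-0.87  0.49  3.73]
14.05 [473.79  18.73  46.27] [-1.52  0.04  3.35]
pics/n14050.png
```

View pics/n14050.png

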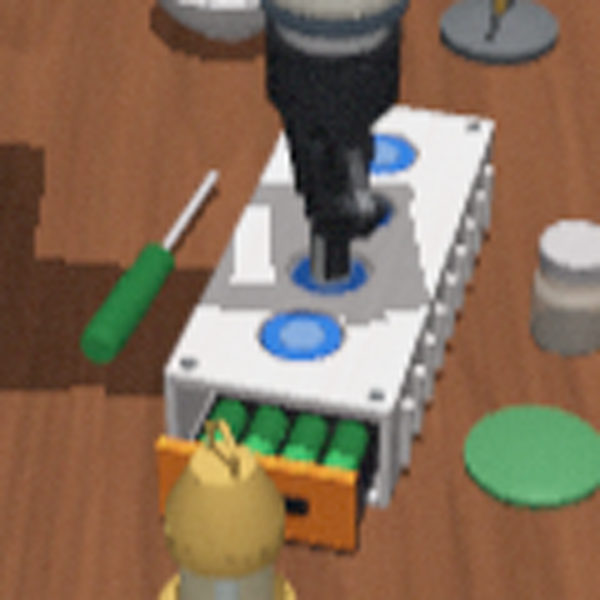

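The tray has sprung out, with its batteries showing at about crop (285,440). I'll press the last bit to bottom, then retreat straight up.

>>> drive_tool:
  moves:
    - [1,[0,0,0.05],0]
    - [1,[0,0,0.07],0]
    - [1,[0,0,0.07],0]
    - [1,[0,0,-0.3],0]
    - [1,[0,0,-1],0]
    - [1,[0,0,-3],0]
    - [1,[0,0,-6],0]
    - [1,[0,0,-10],0]
    - [1,[0,0,-14],0]
    - [1,[0,0,-17],0]
    - [1,[0,0,-17],0]
    - [1,[0,0,-17],0]

```text
clock: 15.6
eef_pos: [473.1, 18.7, 215.7]
tcp_rot: [-3.141, 0.0, 0.301]
contact_force: [-0.3, -0.8, 0.0]
opening: -0.004
```

```bash
python3 s.py; python3 - <<'E'
from h import *
f=r.grab_frame('top');cv2.imwrite('pics/topend.png',f['color'][:,:,::-1])
f=r.grab_frame('side')
d=r.spot_point('tray_front','side')[:2]
for q in d: print(q['score'],q['at'],at_z(f,q['at'],59))
u=np.array([.277,.961]); print('expect', np.array([483,50.2])-195*u, 'closed', np.array([483,50.2])-150*u)
E
```

```text
15.6 [473.14  18.69 215.75] [-0.34 -0.83  0.01]
15.65 [472.86  18.65 215.29] [ 0.25 -0.31 -0.19]
15.7 [472.81  18.64 215.14] [-0.36 -0.15 -0.44]
pics/n15700.png
0.74 [301.1, 244.7] [ 432.50264396 -146.66494558   59.        ]
expect [ 428.985 -137.195] closed [441.45 -93.95]
```

View pics/n15700.png

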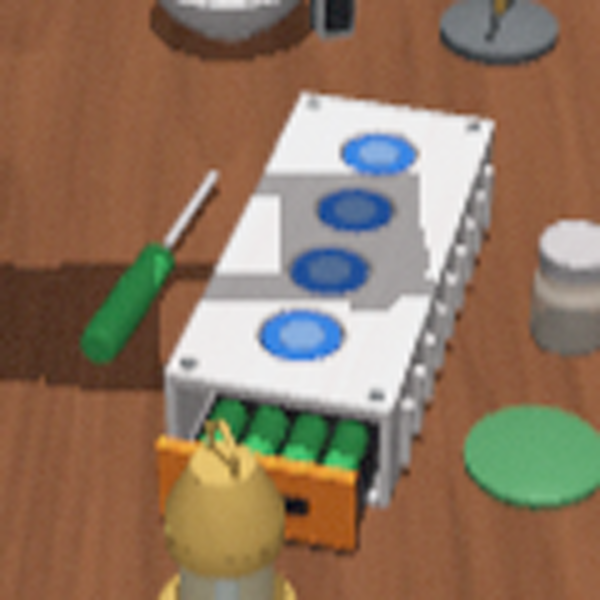

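View pics/topend.png

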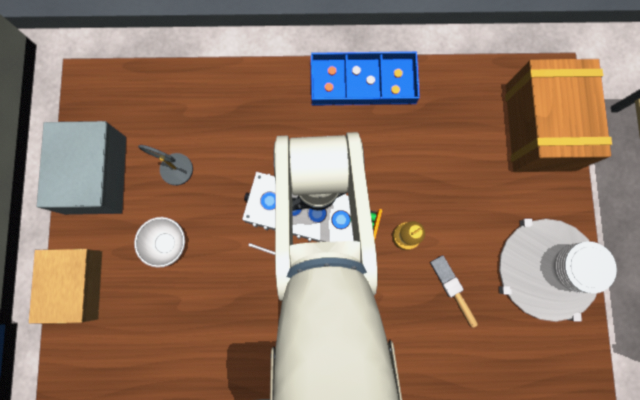

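The tray is out, with its front at top-view pixel (378,222). All four caps look level in the side view, with cap 2 back up at crop (330,271). The lantern (408,235), jar, lens and screwdriver haven't moved, and the tool is clear.

```bash
python3 -c "
from rig import r
print(r.sign_off())"
```

```text
the job is handed in; nothing more can be done
None
```

The battery tray is out, and the job was handed in at about 16 s of the 43 s allowed.

- **Finding the button:** I pressed caps 1 and 2 lightly with shut fingertips. Cap 1 was a blank: it took 5.6 N and gave less than 0.75 mm. Cap 2 gave 1 mm for under 1 N more, so I pressed it home and retreated straight up. Caps 3 and 4 did not need pressing.
- **Forces:** the highest contact force I read was about 5.8 N, but I only took readings between moves. None was taken during the last 0.7 mm of the press.
- **Last checks:** the final pictures show the tray out and cap 2 level with the others again. The bystanders I could see look unmoved, and the tool is clear at z = 215 mm with no contact force.

Some readings were uncertain or disagreed:
- **Fingertip height:** the fingertips touched with the reported tool point about 20 mm below the cap tops. I went by force and pictures there.
- **Tray position:** the network placed the tray front about 10 mm farther out than 45 mm of travel would put it. It was off by about 20 mm the same way before the tray moved, so I put that down to network error.
- **Screwdriver:** the arm partly hid it in the final top view. In the side view it was where it started.

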